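Stand the toppled hubs up and tally the row

TASK

Two of the five pendulum hubs in the lane have toppled over: stand each of them upright on its foot on an empty round mark, so that there is one hub on every mark, without knocking or shoving the hubs that still stand or the loose things around. Then, with the row complete, push the sprung lever of the blue tally counter all the way to its stop and let it come fully back.

Things in the scene. Friction and masses are not known exactly. Their poses are not given: they have to be found in the camera images.
- lane: the lane, fixed: a cream plate 170 x 460 mm, 12 mm thick, top at 12 mm above the table, with a low aluminium guide rail (8 mm wide, 22 mm above the table) along each long edge, 154 mm apart inside. Origin at the centre of its underside; its y axis runs along the lane, x across it, z up.
- mark1 (a point): centre of round black mark 1 of 5 on the lane's top face (a flat disc of 76 mm diameter; the marks lie in line along the lane, 82 mm apart, in order towards the lane's +y)
- mark2 (a point): centre of round black mark 2 of 5 on the lane's top face (a flat disc of 76 mm diameter; the marks lie in line along the lane, 82 mm apart, in order towards the lane's +y)
- mark3 (a point): centre of round black mark 3 of 5 on the lane's top face (a flat disc of 76 mm diameter; the marks lie in line along the lane, 82 mm apart, in order towards the lane's +y)
- mark4 (a point): centre of round black mark 4 of 5 on the lane's top face (a flat disc of 76 mm diameter; the marks lie in line along the lane, 82 mm apart, in order towards the lane's +y)
- mark5 (a point): centre of round black mark 5 of 5 on the lane's top face (a flat disc of 76 mm diameter; the marks lie in line along the lane, 82 mm apart, in order towards the lane's +y)
- hub1: turned pendulum hub, 100 mm tall, 0.28 kg: dark steel foot flange 56 mm diameter, 12 mm thick; above it a bare aluminium shaft 40 mm diameter with a blue band near the top. Origin on its axis at mid height (50 mm from the foot's underside); z runs from foot to top. Starts toppled: lies across the lane over a mark, top end about 5 degrees low.
- hub2: turned pendulum hub, 100 mm tall, 0.28 kg: dark steel foot flange 56 mm diameter, 12 mm thick; above it a bare aluminium shaft 40 mm diameter with a blue band near the top. Origin on its axis at mid height (50 mm from the foot's underside); z runs from foot to top. Starts toppled: lies across the lane over a mark, top pointing roughly the other way from hub1's.
- hub3: turned pendulum hub, 100 mm tall, 0.28 kg: dark steel foot flange 56 mm diameter, 12 mm thick; above it a bare aluminium shaft 40 mm diameter with a blue band near the top. Origin on its axis at mid height (50 mm from the foot's underside); z runs from foot to top. Starts standing upright on a mark of the lane.
- hub4: turned pendulum hub, 100 mm tall, 0.28 kg: dark steel foot flange 56 mm diameter, 12 mm thick; above it a bare aluminium shaft 40 mm diameter with a blue band near the top. Origin on its axis at mid height (50 mm from the foot's underside); z runs from foot to top. Starts standing upright on a mark of the lane.
- hub5: turned pendulum hub, 100 mm tall, 0.28 kg: dark steel foot flange 56 mm diameter, 12 mm thick; above it a bare aluminium shaft 40 mm diameter with a blue band near the top. Origin on its axis at mid height (50 mm from the foot's underside); z runs from foot to top. Starts standing upright on a mark of the lane.
- counter: the tally counter, fixed: a blue box 100 x 70 x 70 mm (x, y, z) on a steel foot plate 130 x 90 mm, two steel cheeks up to 98 mm on top. Origin at the centre of its underside; its x axis points the way in which the lever is pushed.
- lever_pivot (a point): the lever's hinge, 85 mm above the table over the counter's origin; the hinge axis is the counter's y axis
- lever_knob (a point): centre of the lever's black ball (26 mm diameter), 120 mm from the hinge on a steel rod of 10 mm diameter. At rest the lever leans 0.45 rad from upright towards the counter's -x.
- tally_lever (a joint): lever angle in rad: 0 at rest, grows as the lever is pushed over towards the counter's +x, stop at 0.9; a spring returns it (about 3 N at the ball to start it, 7 N at the stop)
- oil_bottle: a yellow bottle with a red cap, 48 mm diameter, 120 mm tall, loose bystander; origin at the centre of its underside
- screwdriver: a screwdriver lying on the table, loose bystander; x along its shaft
- wrench: a wrench lying on the table, loose bystander; x along it
- nut_box: an open cardboard box of nuts, 100 x 140 x 45 mm, loose bystander; origin at the centre of its underside
Mind the look-alikes: they are no part of the job. What is shaped like the hub2 but orange or pink is not meant.

How it is judged (in metres and radians):
On the way, in this order (a step that is already met when the one before it is completed fails the run):
1. both toppled hubs stand upright and released on marks, so that every mark holds one hub (angle between each of hub1, hub2, hub3, hub4, hub5's own z axis and vertical below 0.08 rad and (horizontal distance between hub1 and mark1 below 0.018 m or horizontal distance between hub1 and mark2 below 0.018 m or horizontal distance between hub1 and mark3 below 0.018 m or horizontal distance between hub1 and mark4 below 0.018 m or horizontal distance between hub1 and mark5 below 0.018 m) and linear speed of each of hub1, hub2, hub3, hub4, hub5 below 0.02 m/s and height (world z) of each of hub1, hub2, hub3, hub4, hub5 below 0.067 m and (horizontal distance between hub2 and mark1 below 0.018 m or horizontal distance between hub2 and mark2 below 0.018 m or horizontal distance between hub2 and mark3 below 0.018 m or horizontal distance between hub2 and mark4 below 0.018 m or horizontal distance between hub2 and mark5 below 0.018 m) and (horizontal distance between hub3 and mark1 below 0.018 m or horizontal distance between hub3 and mark2 below 0.018 m or horizontal distance between hub3 and mark3 below 0.018 m or horizontal distance between hub3 and mark4 below 0.018 m or horizontal distance between hub3 and mark5 below 0.018 m) and (horizontal distance between hub4 and mark1 below 0.018 m or horizontal distance between hub4 and mark2 below 0.018 m or horizontal distance between hub4 and mark3 below 0.018 m or horizontal distance between hub4 and mark4 below 0.018 m or horizontal distance between hub4 and mark5 below 0.018 m) and (horizontal distance between hub5 and mark1 below 0.018 m or horizontal distance between hub5 and mark2 below 0.018 m or horizontal distance between hub5 and mark3 below 0.018 m or horizontal distance between hub5 and mark4 below 0.018 m or horizontal distance between hub5 and mark5 below 0.018 m) and contact force between the fingers and hub1 below 0.1 N and contact force between the fingers and hub2 below 0.1 N and contact force between the fingers and hub3 below 0.1 N and contact force between the fingers and hub4 below 0.1 N and contact force between the fingers and hub5 below 0.1 N), for 0.3 s.
2. the tally lever is pushed to its stop (value of joint tally_lever above 0.84 rad), for 0.05 s.
3. the tally lever has come back to rest (value of joint tally_lever below 0.06 rad), for 0.2 s.
At the end, for the whole second after the job is handed in: All five hubs stand upright (within 0.08 rad) and still, their axes within 18 mm of the centres of marks, one on each mark, released; the tally lever was pushed beyond 0.84 rad after that and is back below 0.06 rad (all of step 1 and value of joint tally_lever below 0.06 rad); the robot touches nothing.
It fails at once if a standing hub was knocked (tilted more than 0.35 rad) or shoved more than 30 mm (angle between any of hub3, hub4, hub5's own z axis and vertical above 0.35 rad or distance of any of hub3, hub4, hub5 from where it was at the start of the episode above 0.03 m).
It fails at once if a loose bystander (bottle, screwdriver, wrench, nut box) was moved more than 40 mm (distance of any of oil_bottle, screwdriver, wrench, nut_box from where it was at the start of the episode above 0.04 m).
It also fails if it takes over 72 s, if anything falls off the work surface, if the arm or the gripper's body presses on something with over 40 N, if the wrist force passes 120 N, or if a joint passes its speed limit or range.

ROBOT

A 6-joint arm with a two-finger parallel gripper is mounted at the origin on the work surface. World frame = base frame: x ahead of the robot, y to its left, z up, the work surface at z = 0. Lengths are in mm, angles in rad, forces in N, time in s.
With the tool pointing down it reaches from about 300 to 775 mm from the base axis. Payload 14.6 kg.
Tool frame: the origin (TCP) lies between the finger pads; the fingertips stand manip.nose_length ahead of it and the grasp point (between the pads) lies 11 mm behind it (manip.nose_length is the distance from the TCP to the fingertips, in mm); z points along the fingers, y is the line along which they close (so a half turn about z gives the same grasp; the last joint's range is limited). The gripper opens to 94 mm and grips with 3 to 60 N. Pads are 16 mm wide; open, the fingers measure 119 mm over their backs; the gripper's body (75 mm by 177 mm) begins 78 mm behind the grasp point.
Start: joints at [-1.305, 0.3, 1.521, -0, 1.321, -0.067], TCP at [179.673, -519.814, 213.446] pointing down, gripper open.
Joint ranges: [-3.03, 3.03], [-0.79, 2.21], [0.23, 2.52], [-1.04, 4.18], [0, 3.07], [-2.55, 2.55]. Speed limits (rad/s): [2.22, 2.22, 2.57, 3.14, 3.14, 3.14].

INTERFACE

Orientations are given as [roll, pitch, yaw] about the fixed x, y, z axes, in that order (R = Rz(yaw) Ry(pitch) Rx(roll)).
In Python, from cell import manip, cams, job gives the robot as it stands.
- The arm moves only by the tool jog_arm, never from a script. Its argument "commands" is a list of rows, each an object of numbers: "dx", "dy", "dz": the shift along the tool's x, y, z each as a share of 40 mm, from -1 to 1; "ax", "ay", "az": the turn, a rotation vector about the tool's x, y, z each as a share of 10 degrees, from -1 to 1; "gripper": the closure, from 0 (fully open) to 1 (shut). A call has 1 to 10 rows; each row shifts and turns the commanded pose from where the row before left it, along the tool's axes as they then stand; what a row does not reach is not made up. A row lasts 1/8 s, in which the tool goes at most 62.5 mm and 10.7 degrees, less where a joint would pass 70% of its speed; a pose out of reach is approached as far as the arm can. A call with a number of a shift or a turn outside -1 to 1 is refused whole. A call with a gripper value outside its range is refused whole. The fingers move at their own pace and stop on an object; "squeeze" is the grip in N (left out, the last holds). Time passes only in rows, so rows that do not move let the fingers close. It gives the time, the measured TCP pose, the force, the opening and the grip force at its end, in the units of the state.
- manip.read_state(): the state, without advancing time (a new reading comes with each control period).
- cams.camera(name): name is "scene" or "top" or "wrist"; returns a dict with "image" (384x512x3 uint8, red, green, blue), "fx", "fy", "cx", "cy" (pixels), "world_to_cam" (4x4, takes a point from world to camera coordinates). Camera axes: x right, y down, z forward; pixel columns grow to the right and rows downward; lengths in mm; the calibration is good to about 2 mm. A picture is of the moment at which its call begins. There is no depth.
- job.sign_off(): hands the job in; it is judged then, once.
The state is a dict: "clock": time; "joints": joint angles; "qd": joint speeds; "effort": joint torques, N m; "eef_pos": TCP position; "eef_rot": TCP orientation; "wrist_force": force on the tool from outside, world axes, zero at the start; "moment": the same for the moment, N m; "finger_gap": finger opening in mm; "finger_force": force on a finger pad.
Only numpy, scipy, OpenCV 4.12 (cv2) and the standard library are available. Lean on these libraries where they do the work, as an engineer would, in place of code of your own. Each camera call takes 0.05 s, during which the arm holds its last target. There are 200 camera calls.

## Working session

There is one attempt and no reset: what is moved stays moved. The work goes in short steps, Python scripts to look and compute and a tool call to move; the robot and the scene stay as the last step left them, time stands still between calls to the robot, and variables do not carry over. Pictures are saved under pics/ and viewed, at most 10 in all, crops included, and the job is handed in when it is done.

Besides the shell and the picture viewer there is one more tool, called after ">>>" in YAML: its name, and indented under it one key for each argument. jog_arm: Moves the arm, as the interface text tells. Shift numbers are shares of 40 mm and turn numbers shares of 10 degrees, none past 1 either way. Its arguments: {"type":"object","properties":{"commands":{"type":"array"},"squeeze":{"type":"number"}},"required":["commands"]}

```bash
ls; mkdir -p pics; python3 - <<'E'
from cell import manip, cams, job
import cv2,pickle
print(manip.nose_length); s=manip.read_state(); print(s)
for n in("scene","top"):
    c=cams.camera(n); pickle.dump(c,open(n+".pkl","wb"))
    im=cv2.resize(c["image"][:,:,::-1],(800,600),interpolation=cv2.INTER_CUBIC); cv2.imwrite(f"pics/{n}0.png",im)
    print(n,c["fx"],c["cx"],c["cy"],c["world_to_cam"])
E
```

```text
pics
8.0
{'clock': 0.0, 'joints': array([-1.30462476e+00,  3.00481883e-01,  1.52159595e+00,  6.81899963e-07,
        1.32068591e+00, -6.65953113e-02]), 'qd': array([ 0.00128457,  0.00099892, -0.00097814, -0.0016445 , -0.00085675,
       -0.00070494]), 'effort': array([-2.93647263e-04, -5.31805909e+01, -3.52738488e+01,  7.08143204e-02,
        2.44514766e-02, -1.13361550e-04]), 'eef_pos': array([ 179.59487545, -519.58027511,  212.87411592]), 'eef_rot': array([-3.14042420e+00, -7.85910006e-05,  3.32766658e-01]), 'wrist_force': array([ 0.00772276,  0.21316097, -0.90698126]), 'moment': array([ 0.02745792, -0.02115772, -0.01674908]), 'finger_force': 0.0, 'finger_gap': 94.02683237635502}
scene 393.7632659446528 256.3101272855538 195.2826954306743 [[ 8.71171556e-01  4.90736535e-01 -1.54198823e-02 -4.22024308e+02]
 [ 2.94507358e-01 -5.47432374e-01 -7.83315525e-01 -5.52084613e+01]
 [-3.92842889e-01  6.77860936e-01 -6.21433033e-01  1.39453747e+03]
 [ 0.00000000e+00  0.00000000e+00  0.00000000e+00  1.00000000e+00]]
top 470.94634625942626 245.2855761983478 193.00121820479555 [[ 7.13625654e-02 -9.97433905e-01  5.74368169e-03 -3.43410582e+01]
 [-9.76221800e-01 -7.10243024e-02 -2.04808557e-01  5.23830911e+02]
 [ 2.04690940e-01  9.00855678e-03 -9.78785199e-01  1.63692306e+03]
 [ 0.00000000e+00  0.00000000e+00  0.00000000e+00  1.00000000e+00]]
```

View pics/scene0.png

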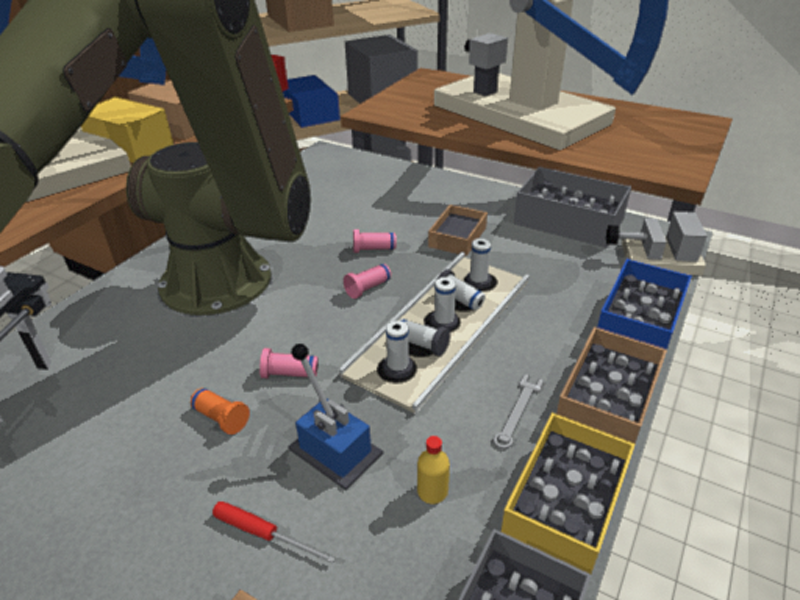

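View pics/top0.png

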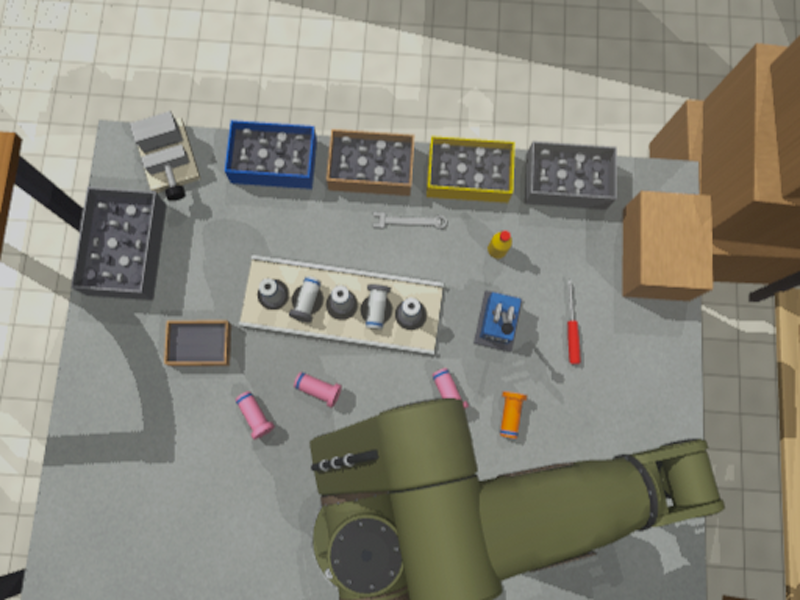

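Scene: three hubs stand at the lane's ends and middle. Toppled ones lie at the 2nd and 4th places, at top-view pixels (305,298) and (376,306). The left one's top points away from the robot, the right one's towards it. The counter is at (500,320), with its knob at (508,327).

```bash
cat > h.py <<'E'
import numpy as np, pickle
from scipy.spatial.transform import Rotation as R
def ray(c,p):
    W=np.array(c["world_to_cam"]); d=W[:3,:3].T@np.array([(p[0]-c["cx"])/c["fx"],(p[1]-c["cy"])/c["fy"],1]); return -W[:3,:3].T@W[:3,3],d/np.linalg.norm(d)
def onz(c,p,z): o,d=ray(c,p); return o+d*(z-o[2])/d[2]
def proj(c,P):
    W=np.array(c["world_to_cam"]); q=W[:3,:3]@np.asarray(P,float)+W[:3,3]; return np.array([c["fx"]*q[0]/q[2]+c["cx"],c["fy"]*q[1]/q[2]+c["cy"]])
def tri(obs):
    A=np.zeros((3,3));b=np.zeros(3)
    for c,p in obs:
        o,d=ray(c,p);M=np.eye(3)-np.outer(d,d);A+=M;b+=M@o
    X=np.linalg.solve(A,b); return X,[np.linalg.norm(proj(c,X)-p) for c,p in obs]
E
python3 - <<'E'
from h import *
c=pickle.load(open("top.pkl","rb"));s=pickle.load(open("scene.pkl","rb"))
k=1.5625
for p in [(252,257),(444,286),(437,354),(241,327)]: print("corner",onz(c,np.array(p)/k,22).round())
for n,p,q in [("hubA top",(268,286),(481,244)),("hubC",(341,294),(445,283)),("hubE",(411,305),(397,326)),("knob",(508,327),(300,352)),("cap",(505,237),(433,443))]:
    X,e=tri([(c,np.array(p)/k),(s,np.array(q)/k)]);print(n,X.round(),np.round(e,1))
for n,p in [("wr",(378,220)),("wr",(447,223)),("sd",(570,283)),("sd",(574,360)),("nut",(196,343)),("pink",(447,387)),("orange",(512,415)),("lying",(305,298)),("lying",(377,306))]: print(n,onz(c,np.array(p)/k,20).round())
E
```

```text
corner [617. 322.  22.]
corner [ 579. -136.   22.]
corner [ 417. -129.   22.]
corner [447. 329.  22.]
hubA top [531. 263. 110.] [0.4 0.5]
hubC [526.  99. 111.] [0.8 0.9]
hubE [510. -58. 115.] [0.5 0.6]
knob [ 461. -261.  196.] [0.5 0.7]
cap [ 683. -259.  115.] [0.7 1.2]
wr [731.  31.  20.]
wr [ 735. -135.   20.]
sd [ 609. -433.   20.]
sd [ 426. -446.   20.]
nut [403. 429.  20.]
pink [ 343. -156.   20.]
orange [ 290. -307.   20.]
lying [527. 188.  20.]
lying [520.  18.  20.]
```

>>> jog_arm:
  commands:
    - {"dz":-1}
    - {"dz":-1}
    - {"dz":-1,"dx":0.9,"dy":-1}
    - {"dz":-1,"dx":0.9,"dy":-1}
    - {"dx":0.9,"dy":-1}
    - {"dx":0.9,"dy":-1}
    - {"dx":0.9,"dy":-1}
    - {"dx":0.9,"dy":-1}
    - {"dx":0.9,"dy":-1}
    - {"dx":0.9,"dy":-1}

```text
schema error: expected keys dx, dy, dz, ax, ay, az, gripper
```

>>> jog_arm:
  commands:
    - {"dx":0.9,"dy":-1}
    - {"dx":0.9,"dy":-1}
    - {"dx":0.9,"dy":-1}
    - {"az":0.8}
    - {"az":0.8}
    - {"az":0.7}
    - {}

```text
schema error: expected keys dx, dy, dz, ax, ay, az, gripper
```

```bash
python3 - <<'E'
from cell import manip, cams
from h import *
import cv2
s=manip.read_state(); print(s["clock"],s["joints"].round(3),s["eef_pos"].round(1),s["eef_rot"].round(3))
c=cams.camera("wrist"); c["state"]=s; pickle.dump(c,open("w1.pkl","wb"))
cv2.imwrite("pics/w1.png",cv2.resize(c["image"][:,:,::-1],(800,600),interpolation=cv2.INTER_CUBIC))
print(c["fx"],c["world_to_cam"], ray(c,(c["cx"],c["cy"])))
E
```

```text
0.1 [-1.305  0.3    1.522  0.     1.321 -0.067] [ 179.6 -519.6  212.9] [-3.141 -0.     0.333]
329.5302229850443 [[ 3.25668319e-01 -9.45484061e-01  1.92120338e-04 -5.48659579e+02]
 [-9.21109835e-01 -3.17226858e-01  2.25663008e-01 -2.24407190e+01]
 [-2.13299831e-01 -7.36682564e-02 -9.74205404e-01  3.88290258e+02]
 [ 0.00000000e+00  0.00000000e+00  0.00000000e+00  1.00000000e+00]] (array([ 240.83292245, -497.26301897,  383.44391661]), array([-0.21329983, -0.07366826, -0.9742054 ]))
```

View pics/w1.png

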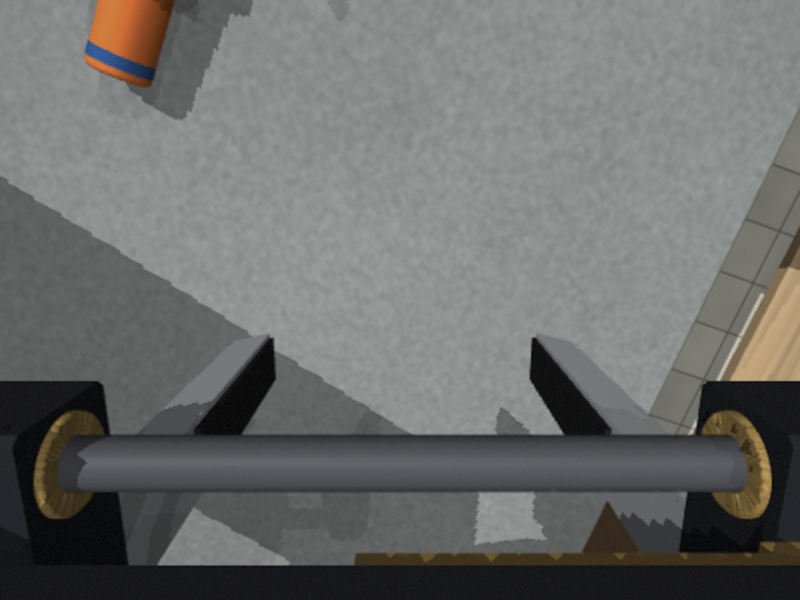

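The picture shows the wrist view: tool +x is up, the fingers are at (270,340) and (535,340), and an orange decoy is at (130,40). Every row needs all of its keys.

>>> jog_arm:
  commands:
    - {"dx":0,"dy":0,"dz":-1,"ax":0,"ay":0,"az":0,"gripper":0}
    - {"dx":0,"dy":0,"dz":-1,"ax":0,"ay":0,"az":0,"gripper":0}
    - {"dx":0.9,"dy":-1,"dz":-1,"ax":0,"ay":0,"az":0,"gripper":0}
    - {"dx":0.9,"dy":-1,"dz":-1,"ax":0,"ay":0,"az":0,"gripper":0}
    - {"dx":0.9,"dy":-1,"dz":0,"ax":0,"ay":0,"az":0,"gripper":0}
    - {"dx":0.9,"dy":-1,"dz":0,"ax":0,"ay":0,"az":0,"gripper":0}
    - {"dx":0.9,"dy":-1,"dz":0,"ax":0,"ay":0,"az":0,"gripper":0}
    - {"dx":0.9,"dy":-1,"dz":0,"ax":0,"ay":0,"az":0,"gripper":0}
    - {"dx":0.9,"dy":-1,"dz":0,"ax":0,"ay":0,"az":0,"gripper":0}
    - {"dx":0.9,"dy":-1,"dz":0,"ax":0,"ay":0,"az":0,"gripper":0}

```text
clock: 1.4
eef_pos: [344.7, -128.3, 368.0]
eef_rot: [3.141, -0.0, 0.332]
wrist_force: [1.3, -0.2, 0.3]
finger_gap: 93.8
finger_force: 0.0
```

>>> jog_arm:
  commands:
    - {"dx":0.9,"dy":-1,"dz":0,"ax":0,"ay":0,"az":0,"gripper":0}
    - {"dx":0.9,"dy":-1,"dz":0,"ax":0,"ay":0,"az":0,"gripper":0}
    - {"dx":0.9,"dy":-1,"dz":0,"ax":0,"ay":0,"az":0.8,"gripper":0}
    - {"dx":0,"dy":-1,"dz":0,"ax":0,"ay":0,"az":0.8,"gripper":0}
    - {"dx":0,"dy":0,"dz":0,"ax":0,"ay":0,"az":0.7,"gripper":0}
    - {"dx":0,"dy":0,"dz":0,"ax":0,"ay":0,"az":0,"gripper":0}
    - {"dx":0,"dy":0,"dz":0,"ax":0,"ay":0,"az":0,"gripper":0}

```text
clock: 2.28
eef_pos: [399.7, 57.6, 367.9]
eef_rot: [3.142, 0.0, -0.067]
wrist_force: [-0.3, -0.5, -0.5]
finger_gap: 94.0
finger_force: 0.0
```

```bash
cat > snap.py <<'E'
import sys
from cell import manip, cams
from h import *
import cv2
n=sys.argv[1]
s=manip.read_state(); print(s["clock"],s["joints"].round(3),s["eef_pos"].round(1),s["eef_rot"].round(3))
c=cams.camera("wrist"); pickle.dump(c,open(n+".pkl","wb"))
cv2.imwrite(f"pics/{n}.png",cv2.resize(c["image"][:,:,::-1],None,fx=2,fy=2,interpolation=cv2.INTER_CUBIC)[:500,112:912])
E
python3 snap.py w2
```

```text
2.275 [ 0.052 -0.111  1.618 -0.     1.635  1.69 ] [399.7  57.6 367.9] [ 3.142  0.    -0.067]
```

View pics/w2.png

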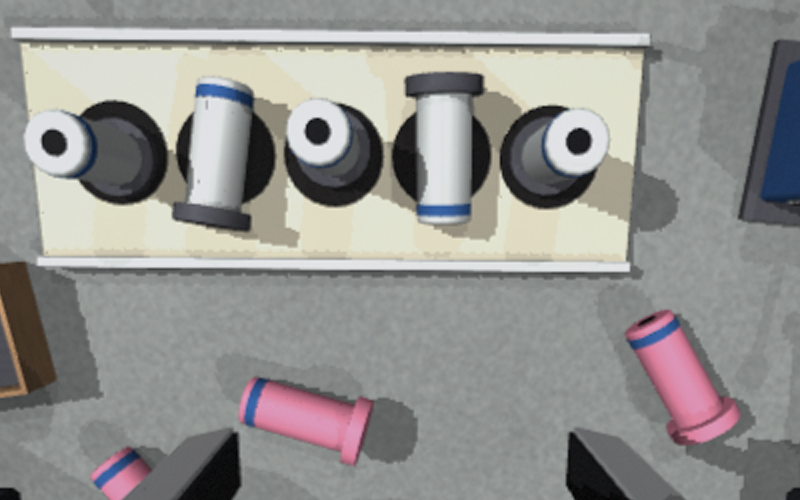

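The wrist view shows mark discs at (118,152), (226,156), (334,157), (442,157) and (550,157). The left toppled hub runs from foot (212,216) to top (224,82), and the right one from foot (444,83) to top (443,214). Next is a second viewpoint.

>>> jog_arm:
  commands:
    - {"dx":1,"dy":-1,"dz":0,"ax":0,"ay":0,"az":0,"gripper":0.4}
    - {"dx":1,"dy":-1,"dz":0,"ax":0,"ay":0,"az":0,"gripper":0.4}
    - {"dx":0,"dy":-1,"dz":0,"ax":0,"ay":0,"az":0,"gripper":0.4}
    - {"dx":0,"dy":0,"dz":0,"ax":0,"ay":0,"az":0,"gripper":0.4}
    - {"dx":0,"dy":0,"dz":0,"ax":0,"ay":0,"az":0,"gripper":0.4}

```text
clock: 2.95
eef_pos: [487.7, 171.4, 368.0]
eef_rot: [3.141, 0.0, -0.068]
wrist_force: [0.6, 0.5, 0.4]
finger_gap: 56.6
finger_force: 0.0
```

```bash
python3 snap.py w3
```

```text
2.95 [ 0.267  0.157  1.343 -0.     1.641  1.906] [487.7 171.4 368. ] [ 3.141  0.    -0.068]
```

View pics/w3.png

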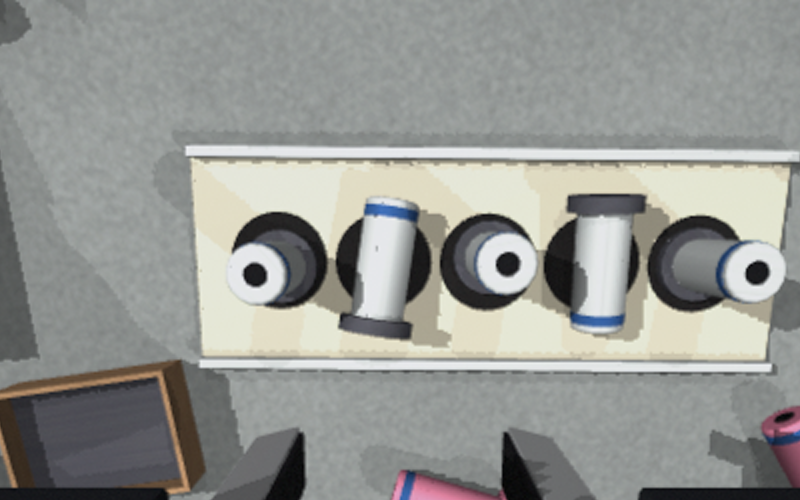

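```bash
cat > fit.py <<'E'
from h import *
from scipy.optimize import least_squares
import sys
w2,w3=[pickle.load(open(f+".pkl","rb")) for f in("w2","w3")]
px=lambda p:(np.array(p,float)+[112,0])/2
m2=[(118,152),(226,156),(334,157),(442,157),(550,157)];m3=[(280,259),(384,262),(488,262),(592,263),(696,263)]
M=[]
for a,b in zip(m2,m3):
    X,e=tri([(w2,px(a)),(w3,px(b))]);x=(onz(w2,px(a),12)+onz(w3,px(b),12))/2;M.append(x);print("mark",X.round(1),np.round(e,1),x.round(1))
M=np.array(M);d=np.polyfit(M[:,1],M[:,0],1);yaw=-np.arctan(d[0]);print("lane yaw",yaw,M.mean(0),np.linalg.norm(M[0]-M[4])/4)
for n,a,b in[("hub5 top",(53,144),(255,275)),("hub3 top",(318,131),(508,264)),("hub1 top",(578,142),(757,272)),("railUL",(12,33),(187,150)),("railLR",(629,267),(770,369)),("railLL",(40,262),(200,364))]:
    X,e=tri([(w2,px(a)),(w3,px(b))]);print(n,X.round(1),np.round(e,1))
t=np.linspace(0,2*np.pi,60)
ring=lambda r,z:np.c_[r*np.cos(t),r*np.sin(t),0*t+z]
pts=np.vstack([ring(28,-50),ring(28,-38),ring(20,50)])
tilt=np.radians(5.2)
def pose(p): # p: x,y(origin), yaw of top direction; z free
    return R.from_euler('ZY',[p[2],np.pi/2+tilt]),np.array([p[0],p[1],p[3]])
def feats(p):
    r,o=pose(p);f=[]
    for c in(w2,w3):
        q=np.array([proj(c,x) for x in r.apply(pts)+o]);f+=[*q.min(0),*q.max(0),proj(c,r.apply([0,0,40])+o)[0]]
    return np.array(f)
def obs(b2,x2,b3,x3):
    o=[]
    for b,x in((b2,x2),(b3,x3)): o+=[*px(b[:2]),*px(b[2:]),px((x,0))[0]]
    return np.array(o)
A=obs((173,76,254,231),224,(338,197,419,339),391);B=obs((404,71,484,224),443,(566,193,646,335),598)
for n,o,p0 in(("A",A,[527,188,0,36]),("B",B,[520,18,3.1,36])):
    s=least_squares(lambda p:feats(p)-o,p0,x_scale=[10,10,.1,10]);print(n,s.x.round(3),s.fun.round(1))
    print("  foot end/top end",[(pose(s.x)[0].apply([0,0,z])+pose(s.x)[1]).round(1) for z in(-50,50)])
E
python3 fit.py
```

```text
mark [533.6 265.7  11.9] [0.1 0.1] [533.6 265.7  12. ]
mark [525.4 184.4  11.1] [0.2 0.2] [525.4 184.3  12. ]
mark [519.5 102.4   9.5] [0.4 0.4] [519.4 102.5  12. ]
mark [513.5  20.4  10.9] [0.1 0.1] [513.4  20.6  12. ]
mark [507.8 -61.7  10.8] [0. 0.] [507.8 -61.3  12. ]
lane yaw -0.07753473977315468 [519.94895665 102.34248135  12.        ] 82.00615638950627
hub5 top [528.  264.6 111.6] [0.3 0.3]
hub3 top [524.2 102.  111.2] [0.1 0.1]
hub1 top [507.5 -57.3 110.5] [0.3 0.3]
railUL [618.2 324.4  21.1] [0.3 0.3]
railLR [ 421.4 -117.8   24.2] [0.3 0.3]
railLL [455.8 337.9  17.6] [0.3 0.3]
A [ 5.22308e+02  1.84241e+02 -2.03000e-01  3.32340e+01] [-0.2 -0.1  0.1  0.7  0.2  0.4 -0.7 -0.2  0.  -0.3]
  foot end/top end [array([473.5, 194.3,  37.8]), array([571.1, 174.2,  28.7])]
B [514.602  20.712   3.094  36.318] [-0.1 -0.  -0.   0.4  0.4 -0.2 -0.2  0.4 -0.2 -0.4]
  foot end/top end [array([564.3,  18.3,  40.8]), array([464.9,  23.1,  31.8])]
```

```bash
cat > kin.py <<'E'
from h import *
from scipy.optimize import least_squares
D=[([.3005,1.5216],549.7,212.9),([-.111,1.618],403.85,367.9),([.157,1.343],516.95,368.0)]
def f(p):
    a,L2,L3,e,h=p;o=[]
    for (q2,q3),r,z in D:
        s=q2+q3;o+=[a+L2*np.sin(q2)+L3*np.sin(s)+e*np.cos(s)*-1-r,h+L2*np.cos(q2)+L3*np.cos(s)+e*np.sin(s)-z]
    return np.array(o)
s=least_squares(f,[0,450,400,0,200]);print(s.x,s.fun)
E
python3 kin.py
```

```text
[  1.95252168 423.11792584 446.99304673 -42.0088581  -39.41093737] [ 0.00087766  0.00479286 -0.00525857 -0.22317907  0.0043809   0.21838621]
```

>>> jog_arm:
  commands:
    - {"dx":0,"dy":0,"dz":0,"ax":0,"ay":0,"az":-1,"gripper":0.4}
    - {"dx":0,"dy":0,"dz":0,"ax":0,"ay":0,"az":-1,"gripper":0.4}
    - {"dx":0,"dy":0,"dz":0,"ax":0,"ay":0,"az":-1,"gripper":0.4}
    - {"dx":0,"dy":0,"dz":0,"ax":0,"ay":0,"az":-1,"gripper":0.4}
    - {"dx":0,"dy":0,"dz":0,"ax":0,"ay":0,"az":-1,"gripper":0.4}
    - {"dx":0,"dy":0,"dz":0,"ax":0,"ay":0,"az":-1,"gripper":0.4}
    - {"dx":0,"dy":0,"dz":0,"ax":0,"ay":0,"az":-1,"gripper":0.4}
    - {"dx":0,"dy":0,"dz":0,"ax":0,"ay":0,"az":-1,"gripper":0.4}
    - {"dx":0,"dy":0,"dz":0,"ax":0,"ay":0,"az":-1,"gripper":0.4}
    - {"dx":0,"dy":0,"dz":0,"ax":0,"ay":0,"az":-1,"gripper":0.4}

```text
clock: 4.25
eef_pos: [487.7, 171.0, 368.5]
eef_rot: [3.141, -0.0, 1.681]
wrist_force: [1.6, 0.6, 0.2]
finger_gap: 56.5
finger_force: 0.0
```

>>> jog_arm:
  commands:
    - {"dx":0,"dy":0,"dz":0,"ax":0,"ay":0,"az":-1,"gripper":0.4}
    - {"dx":0,"dy":0,"dz":0,"ax":0,"ay":0,"az":-1,"gripper":0.4}
    - {"dx":0,"dy":0,"dz":0,"ax":0,"ay":0,"az":-1,"gripper":0.4}
    - {"dx":0,"dy":0,"dz":0,"ax":0,"ay":0,"az":-1,"gripper":0.4}
    - {"dx":0,"dy":0,"dz":0,"ax":0,"ay":0,"az":-1,"gripper":0.4}
    - {"dx":0,"dy":0,"dz":0,"ax":0,"ay":0,"az":-1,"gripper":0.4}
    - {"dx":0,"dy":0,"dz":0,"ax":0,"ay":0,"az":-1,"gripper":0.4}
    - {"dx":0,"dy":0,"dz":0,"ax":0,"ay":0,"az":-0.23,"gripper":0.4}
    - {"dx":0,"dy":0,"dz":0,"ax":0,"ay":0.5,"az":0,"gripper":0.4}

```text
clock: 5.38
eef_pos: [487.1, 171.3, 369.2]
eef_rot: [3.141, -0.087, 2.939]
wrist_force: [-0.2, -0.3, 0.7]
finger_gap: 56.5
finger_force: 0.0
```

>>> jog_arm:
  commands:
    - {"dx":0,"dy":0,"dz":0,"ax":0,"ay":1,"az":0,"gripper":0.4}
    - {"dx":0,"dy":0,"dz":0,"ax":0,"ay":1,"az":0,"gripper":0.4}
    - {"dx":0,"dy":0,"dz":0,"ax":0,"ay":1,"az":0,"gripper":0.4}
    - {"dx":0,"dy":0,"dz":0,"ax":0,"ay":1,"az":0,"gripper":0.4}
    - {"dx":0,"dy":0,"dz":0,"ax":0,"ay":1,"az":0,"gripper":0.4}
    - {"dx":0,"dy":0,"dz":0,"ax":0,"ay":1,"az":0,"gripper":0.4}
    - {"dx":0,"dy":0,"dz":0,"ax":0,"ay":0,"az":0,"gripper":0.4}
    - {"dx":0,"dy":0,"dz":0,"ax":0,"ay":0,"az":0,"gripper":0.4}

```text
clock: 6.38
eef_pos: [487.7, 171.8, 369.0]
eef_rot: [3.139, -1.129, 2.94]
wrist_force: [-0.6, -0.2, 0.7]
finger_gap: 56.2
finger_force: 0.0
```

```bash
cat > go.py <<'E'
import sys
from cell import manip
from h import *
def go(G,psi,th,flip=True,tcp=False):
    s=manip.read_state(); Rc=R.from_euler('xyz',s["eef_rot"]); p=s["eef_pos"]
    Rt=R.from_euler('z',psi+(np.pi if flip else 0))*R.from_euler('x',np.pi)*R.from_euler('y',np.radians(th))
    z=Rt.apply([0,0,1]); T=np.array(G,float)+(0 if tcp else 11*z)
    rv=(Rc.inv()*Rt).as_rotvec(degrees=True)
    print(s["clock"].round(2),"j",s["joints"].round(2),"p",p.round(1),"F",s["wrist_force"].round(1),"gap",round(s["finger_gap"],1),"ff",round(s["finger_force"],1))
    print("T",T.round(1)," rot shares",(rv/10).round(2)," shift shares cur frame",(Rc.inv().apply(T-p)/40).round(2)," after-rot frame",(Rt.inv().apply(T-p)/40).round(2))
E
python3 - <<'E'
from go import *
for dz in(120,4): go([525.2,183.6,35+dz],-.203,65)
E
```

```text
Traceback (most recent call last):
  File "go.py", line 9, in go
    print(s["clock"].round(2),"j",s["joints"].round(2),"p",p.round(1),"F",s["wrist_force"].round(1),"gap",round(s["finger_gap"],1),"ff",round(s["finger_force"],1))
          ^^^^^^^^^^^^^^^^
AttributeError: 'float' object has no attribute 'round'
```

```bash
sed -i 's/s\["clock"\].round(2)/round(s["clock"],2)/' go.py
python3 - <<'E'
from go import *
for dz in(120,3): go([525.2,183.6,36+dz],-.203,65)
E
```

```text
6.38 j [ 0.12  0.73  0.87  0.56  2.57 -0.94] p [487.7 171.8 369. ] F [-0.6 -0.2  0.7] gap 56.2 ff 0.0
T [515.4 185.6 151.4]  rot shares [0.01 0.03 0.  ]  shift shares cur frame [-5.18  0.47  1.78]  after-rot frame [-5.19  0.48  1.75]
6.38 j [ 0.12  0.73  0.87  0.56  2.57 -0.94] p [487.7 171.8 369. ] F [-0.6 -0.2  0.7] gap 56.2 ff 0.0
T [515.4 185.6  34.4]  rot shares [0.01 0.03 0.  ]  shift shares cur frame [-7.82  0.47  3.03]  after-rot frame [-7.84  0.48  2.98]
```

>>> jog_arm:
  commands:
    - {"dx":-0.86,"dy":0.08,"dz":0.29,"ax":0,"ay":0.03,"az":0,"gripper":0.4}
    - {"dx":-0.86,"dy":0.08,"dz":0.29,"ax":0,"ay":0,"az":0,"gripper":0.4}
    - {"dx":-0.86,"dy":0.08,"dz":0.29,"ax":0,"ay":0,"az":0,"gripper":0.4}
    - {"dx":-0.86,"dy":0.08,"dz":0.29,"ax":0,"ay":0,"az":0,"gripper":0.4}
    - {"dx":-0.86,"dy":0.08,"dz":0.29,"ax":0,"ay":0,"az":0,"gripper":0.4}
    - {"dx":-0.86,"dy":0.08,"dz":0.29,"ax":0,"ay":0,"az":0,"gripper":0.4}
    - {"dx":0,"dy":0,"dz":0,"ax":0,"ay":0,"az":0,"gripper":0.4}
    - {"dx":0,"dy":0,"dz":0,"ax":0,"ay":0,"az":0,"gripper":0.4}

```text
clock: 7.38
eef_pos: [514.8, 186.3, 153.9]
eef_rot: [3.138, -1.135, 2.942]
wrist_force: [0.1, -0.4, 0.3]
finger_gap: 56.3
finger_force: 0.0
```

```bash
python3 -c "
from go import *
go([525.2,183.6,36+3],-.203,65)"
```

```text
7.38 j [ 0.13  0.98  0.94  0.41  2.29 -1.15] p [514.8 186.3 153.9] F [ 0.1 -0.4  0.3] gap 56.3 ff 0.0
T [515.4 185.6  34.4]  rot shares [ 0.   -0.    0.01]  shift shares cur frame [-2.72 -0.02  1.24]  after-rot frame [-2.72 -0.01  1.25]
```

>>> jog_arm:
  commands:
    - {"dx":-0.68,"dy":0,"dz":0.31,"ax":0,"ay":0,"az":0,"gripper":0.4}
    - {"dx":-0.68,"dy":0,"dz":0.31,"ax":0,"ay":0,"az":0,"gripper":0.4}
    - {"dx":-0.68,"dy":0,"dz":0.31,"ax":0,"ay":0,"az":0,"gripper":0.4}
    - {"dx":-0.68,"dy":0,"dz":0.31,"ax":0,"ay":0,"az":0,"gripper":0.4}
    - {"dx":0,"dy":0,"dz":0,"ax":0,"ay":0,"az":0,"gripper":0.4}

```text
clock: 8.0
eef_pos: [514.7, 186.1, 32.2]
eef_rot: [-3.141, -1.14, 2.938]
wrist_force: [0.3, 0.9, 0.2]
finger_gap: 56.4
finger_force: 0.0
```

>>> jog_arm:
  commands:
    - {"dx":0,"dy":0,"dz":0,"ax":0,"ay":0,"az":0,"gripper":1}
    - {"dx":0,"dy":0,"dz":0,"ax":0,"ay":0,"az":0,"gripper":1}
    - {"dx":0,"dy":0,"dz":0,"ax":0,"ay":0,"az":0,"gripper":1}
    - {"dx":0,"dy":0,"dz":0,"ax":0,"ay":0,"az":0,"gripper":1}
    - {"dx":0.2,"dy":0,"dz":-0.1,"ax":0,"ay":0,"az":0,"gripper":1}
    - {"dx":0.5,"dy":0,"dz":-0.23,"ax":0,"ay":0,"az":0,"gripper":1}
    - {"dx":0.8,"dy":0,"dz":-0.37,"ax":0,"ay":0,"az":0,"gripper":1}
    - {"dx":0.8,"dy":0,"dz":-0.37,"ax":0,"ay":0,"az":0,"gripper":1}
  squeeze: 40

```text
clock: 9.0
eef_pos: [515.2, 186.1, 135.8]
eef_rot: [3.141, -1.139, 2.939]
wrist_force: [-0.3, 0.7, -3.5]
finger_gap: 39.1
finger_force: 40.0
```

>>> jog_arm:
  commands:
    - {"dx":0,"dy":0,"dz":0,"ax":0,"ay":-0.9,"az":0,"gripper":1}
    - {"dx":0,"dy":0,"dz":0,"ax":0,"ay":-1,"az":0,"gripper":1}
    - {"dx":0,"dy":0,"dz":0,"ax":0,"ay":-1,"az":0,"gripper":1}
    - {"dx":0,"dy":0,"dz":0,"ax":0,"ay":-1,"az":0,"gripper":1}
    - {"dx":0,"dy":0,"dz":0,"ax":0,"ay":-1,"az":0,"gripper":1}
    - {"dx":0,"dy":0,"dz":0,"ax":0,"ay":-1,"az":0,"gripper":1}
    - {"dx":0,"dy":0,"dz":0,"ax":0,"ay":-1,"az":0,"gripper":1}
    - {"dx":0,"dy":0,"dz":0,"ax":0,"ay":-1,"az":0,"gripper":1}
    - {"dx":0,"dy":0,"dz":0,"ax":0,"ay":-0.9,"az":0,"gripper":1}
    - {"dx":0,"dy":0,"dz":0,"ax":0,"ay":-0.7,"az":0,"gripper":1}

```text
clock: 10.25
eef_pos: [514.4, 186.3, 134.8]
eef_rot: [3.139, 0.523, 2.937]
wrist_force: [1.2, -1.2, -3.0]
finger_gap: 39.2
finger_force: 40.0
```

```bash
python3 - <<'E'
from go import *
go([525.6,184.2,130],-.203,-30.2)
from cell import cams
import cv2
o=[]
for n,b in(("top",(150,150,290,240)),("scene",(200,120,350,270))):
    c=cams.camera(n); im=c["image"][b[1]:b[3],b[0]:b[2],::-1]; o.append(cv2.resize(im,(400,int(400*im.shape[0]/im.shape[1])),interpolation=cv2.INTER_CUBIC))
h=max(i.shape[0] for i in o);o=[cv2.copyMakeBorder(i,0,h-i.shape[0],0,0,0) for i in o]
cv2.imwrite("pics/a.png",np.hstack(o))
E
```

```text
10.25 j [ 0.42  0.2   1.94 -0.52  0.63 -0.58] p [514.4 186.3 134.8] F [ 1.2 -1.2 -3. ] gap 39.2 ff 40.0
T [531.  183.1 120.5]  rot shares [ 0.01 -0.02 -0.01]  shift shares cur frame [-0.19  0.    0.52]  after-rot frame [-0.19  0.    0.52]
```

View pics/a.png

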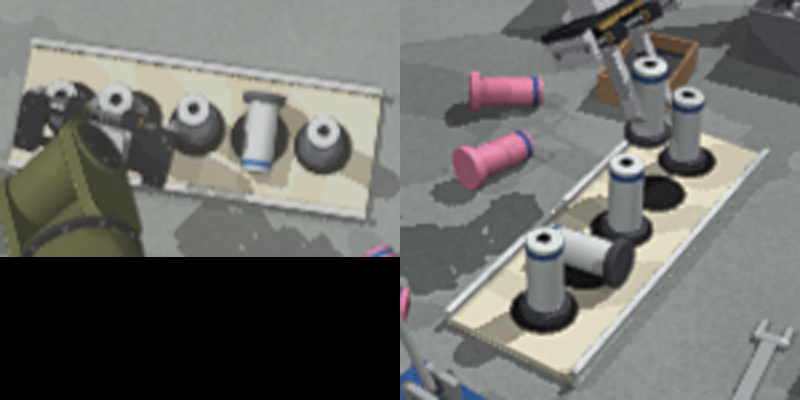

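The crop shows the hub held upright over the empty mark. The scene crop has its top at (650,68), and its shaft is parallel to its neighbours'.

```bash
python3 - <<'E'
from go import *
go([525.5,184.2,105],-.203,-30.2)
go([525.5,184.2,67.5],-.203,-30.2)
E
```

```text
10.35 j [ 0.42  0.2   1.94 -0.51  0.63 -0.59] p [513.3 186.2 133.5] F [-0.2 -0.3 -3.5] gap 39.2 ff 40.0
T [530.9 183.1  95.5]  rot shares [-0.   -0.05  0.  ]  shift shares cur frame [0.08 0.01 1.05]  after-rot frame [0.09 0.01 1.05]
10.35 j [ 0.42  0.2   1.94 -0.51  0.63 -0.59] p [513.3 186.2 133.5] F [-0.2 -0.3 -3.5] gap 39.2 ff 40.0
T [530.9 183.1  58. ]  rot shares [-0.   -0.05  0.  ]  shift shares cur frame [0.55 0.01 1.86]  after-rot frame [0.56 0.01 1.86]
```

>>> jog_arm:
  commands:
    - {"dx":0.04,"dy":0,"dz":0.52,"ax":0,"ay":-0.05,"az":0,"gripper":1}
    - {"dx":0.04,"dy":0.01,"dz":0.52,"ax":0,"ay":0,"az":0,"gripper":1}
    - {"dx":0.16,"dy":0,"dz":0.27,"ax":0,"ay":0,"az":0,"gripper":1}
    - {"dx":0.16,"dy":0,"dz":0.27,"ax":0,"ay":0,"az":0,"gripper":1}
    - {"dx":0.16,"dy":0,"dz":0.27,"ax":0,"ay":0,"az":0,"gripper":1}
    - {"dx":0,"dy":0,"dz":0,"ax":0,"ay":0,"az":0,"gripper":1}
    - {"dx":0,"dy":0,"dz":0,"ax":0,"ay":0,"az":0,"gripper":1}

```text
clock: 11.22
eef_pos: [532.8, 183.1, 58.6]
eef_rot: [3.141, 0.528, 2.938]
wrist_force: [-0.2, 0.7, -4.1]
finger_gap: 39.4
finger_force: 40.0
```

```bash
python3 - <<'E'
from go import *
go([525.5,184.2,64.2],-.203,-30.2)
E
```

```text
11.22 j [ 0.4   0.36  1.95 -0.67  0.47 -0.42] p [532.8 183.1  58.6] F [-0.2  0.7 -4.1] gap 39.4 ff 40.0
T [530.9 183.1  54.7]  rot shares [ 0.  0. -0.]  shift shares cur frame [ 0.09 -0.01  0.06]  after-rot frame [ 0.09 -0.01  0.06]
```

>>> jog_arm:
  commands:
    - {"dx":0.06,"dy":0,"dz":0.04,"ax":0,"ay":0,"az":0,"gripper":1}
    - {"dx":0.03,"dy":0,"dz":0.02,"ax":0,"ay":0,"az":0,"gripper":1}
    - {"dx":0,"dy":0,"dz":0,"ax":0,"ay":0,"az":0,"gripper":1}

```text
clock: 11.6
eef_pos: [530.8, 183.4, 54.4]
eef_rot: [3.141, 0.527, 2.939]
wrist_force: [1.0, 0.9, -1.2]
finger_gap: 39.4
finger_force: 40.0
```

>>> jog_arm:
  commands:
    - {"dx":0.012,"dy":0,"dz":0.022,"ax":0,"ay":0,"az":0,"gripper":1}
    - {"dx":0,"dy":0,"dz":0,"ax":0,"ay":0,"az":0,"gripper":1}

```text
clock: 11.85
eef_pos: [531.2, 183.5, 54.2]
eef_rot: [3.141, 0.529, 2.938]
wrist_force: [-5.2, -0.7, 9.1]
finger_gap: 39.3
finger_force: 40.0
```

>>> jog_arm:
  commands:
    - {"dx":0,"dy":0,"dz":0,"ax":0,"ay":0,"az":0,"gripper":0.5}
    - {"dx":0,"dy":0,"dz":0,"ax":0,"ay":0,"az":0,"gripper":0.4}
    - {"dx":0,"dy":0,"dz":0,"ax":0,"ay":0,"az":0,"gripper":0.4}
    - {"dx":0,"dy":0,"dz":-0.2,"ax":0,"ay":0,"az":0,"gripper":0.4}
    - {"dx":0,"dy":0,"dz":-0.8,"ax":0,"ay":0,"az":0,"gripper":0.4}
    - {"dx":0,"dy":0,"dz":-1,"ax":0,"ay":0,"az":0,"gripper":0.4}
    - {"dx":0,"dy":0,"dz":-1,"ax":0,"ay":0,"az":0,"gripper":0.4}
    - {"dx":0,"dy":0,"dz":-1,"ax":0,"ay":0,"az":0,"gripper":0.4}
    - {"dx":0,"dy":0,"dz":0,"ax":0,"ay":0,"az":0,"gripper":0.4}

```text
clock: 12.98
eef_pos: [451.8, 200.4, 194.3]
eef_rot: [3.138, 0.531, 2.938]
wrist_force: [0.8, -0.9, -0.1]
finger_gap: 56.9
finger_force: 0.0
```

```bash
python3 - <<'E'
from go import *
# B: axis yaw -0.048; G at origin + 3 toward top(-x), z
go([511.6,20.8,160],-.048,-22)
go([511.6,20.8,40],-.048,-22)
E
```

```text
12.97 j [ 0.52  0.01  2.   -0.49  0.78 -0.56] p [451.8 200.4 194.3] F [ 0.8 -0.9 -0.1] gap 56.9 ff 0.0
T [515.7  20.6 149.8]  rot shares [-0.37  0.84 -0.8 ]  shift shares cur frame [-1.57 -4.09  2.2 ]  after-rot frame [-1.26 -4.41  1.71]
12.97 j [ 0.52  0.01  2.   -0.49  0.78 -0.56] p [451.8 200.4 194.3] F [ 0.8 -0.9 -0.1] gap 56.9 ff 0.0
T [515.7  20.6  29.8]  rot shares [-0.37  0.84 -0.8 ]  shift shares cur frame [-0.05 -4.1   4.78]  after-rot frame [-0.14 -4.41  4.49]
```

>>> jog_arm:
  commands:
    - {"dx":0,"dy":0,"dz":0,"ax":-0.18,"ay":0.42,"az":-0.4,"gripper":0.4}
    - {"dx":0,"dy":0,"dz":0,"ax":-0.18,"ay":0.42,"az":-0.4,"gripper":0.4}
    - {"dx":-0.25,"dy":-0.88,"dz":0.34,"ax":0,"ay":0,"az":0,"gripper":0.4}
    - {"dx":-0.25,"dy":-0.88,"dz":0.34,"ax":0,"ay":0,"az":0,"gripper":0.4}
    - {"dx":-0.25,"dy":-0.88,"dz":0.34,"ax":0,"ay":0,"az":0,"gripper":0.4}
    - {"dx":-0.25,"dy":-0.88,"dz":0.34,"ax":0,"ay":0,"az":0,"gripper":0.4}
    - {"dx":-0.25,"dy":-0.88,"dz":0.34,"ax":0,"ay":0,"az":0,"gripper":0.4}
    - {"dx":0,"dy":0,"dz":0,"ax":0,"ay":0,"az":0,"gripper":0.4}

```text
clock: 13.98
eef_pos: [514.5, 17.8, 146.0]
eef_rot: [-3.136, 0.377, 3.09]
wrist_force: [-0.3, 0.1, -0.7]
finger_gap: 56.6
finger_force: 0.0
```

```bash
python3 - <<'E'
from go import *
go([511.6,20.8,40],-.048,-22)
from cell import cams
import cv2
o=[]
for n,b in(("top",(150,150,290,240)),("scene",(200,120,350,270))):
    c=cams.camera(n); im=c["image"][b[1]:b[3],b[0]:b[2],::-1]; o.append(cv2.resize(im,(400,int(400*im.shape[0]/im.shape[1])),interpolation=cv2.INTER_CUBIC))
h=max(i.shape[0] for i in o);o=[cv2.copyMakeBorder(i,0,h-i.shape[0],0,0,0) for i in o]
cv2.imwrite("pics/b.png",np.hstack(o))
E
```

```text
13.97 j [-0.03  0.11  1.97 -0.02  0.69 -1.53] p [514.5  17.8 146. ] F [-0.3  0.1 -0.7] gap 56.6 ff 0.0
T [515.7  20.6  29.8]  rot shares [-0.04 -0.04 -0.02]  shift shares cur frame [1.05 0.08 2.71]  after-rot frame [1.06 0.07 2.7 ]
```

View pics/b.png

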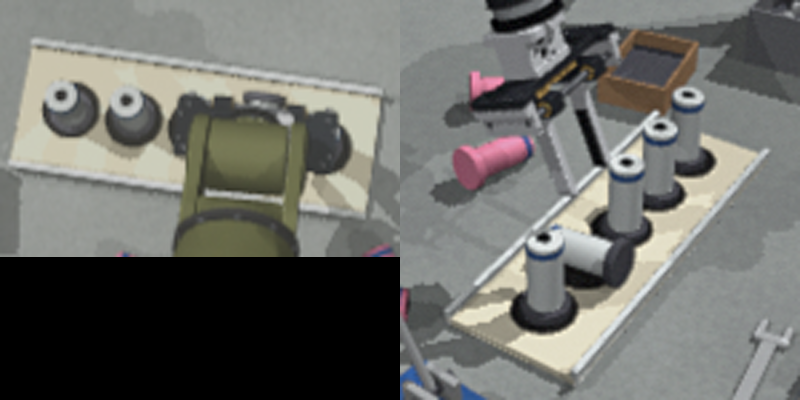

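The first hub now stands on its mark, at (128,95) in the top crop and in line with its neighbours. Next I go down on the second.

>>> jog_arm:
  commands:
    - {"dx":0.26,"dy":0.07,"dz":0.68,"ax":-0.04,"ay":-0.04,"az":-0.02,"gripper":0.4}
    - {"dx":0.26,"dy":0,"dz":0.68,"ax":0,"ay":0,"az":0,"gripper":0.4}
    - {"dx":0.26,"dy":0,"dz":0.68,"ax":0,"ay":0,"az":0,"gripper":0.4}
    - {"dx":0.26,"dy":0,"dz":0.66,"ax":0,"ay":0,"az":0,"gripper":0.4}
    - {"dx":0,"dy":0,"dz":0,"ax":0,"ay":0,"az":0,"gripper":0.4}

```text
clock: 14.7
eef_pos: [515.6, 23.5, 30.4]
eef_rot: [3.141, 0.383, 3.098]
wrist_force: [-0.5, -0.2, 0.6]
finger_gap: 56.3
finger_force: 0.0
```

```bash
python3 -c "
from go import *
go([511.6,20.8,40],-.048,-22)"
```

```text
14.7 j [-0.02  0.32  2.05 -0.02  0.39 -1.53] p [515.6  23.5  30.4] F [-0.5 -0.2  0.6] gap 56.3 ff 0.0
T [515.7  20.6  29.8]  rot shares [ 0.01 -0.    0.03]  shift shares cur frame [-0.   -0.07  0.02]  after-rot frame [-0.   -0.07  0.02]
```

>>> jog_arm:
  commands:
    - {"dx":0,"dy":-0.06,"dz":0,"ax":0,"ay":0,"az":0,"gripper":0.4}
    - {"dx":0,"dy":0,"dz":0,"ax":0,"ay":0,"az":0,"gripper":1}
    - {"dx":0,"dy":0,"dz":0,"ax":0,"ay":0,"az":0,"gripper":1}
    - {"dx":0,"dy":0,"dz":0,"ax":0,"ay":0,"az":0,"gripper":1}
    - {"dx":0,"dy":0,"dz":0,"ax":0,"ay":0,"az":0,"gripper":1}
    - {"dx":-0.07,"dy":0,"dz":-0.18,"ax":0,"ay":0,"az":0,"gripper":1}
    - {"dx":-0.22,"dy":0,"dz":-0.55,"ax":0,"ay":0,"az":0,"gripper":1}
    - {"dx":-0.32,"dy":0,"dz":-0.8,"ax":0,"ay":0,"az":0,"gripper":1}
    - {"dx":-0.32,"dy":0,"dz":-0.8,"ax":0,"ay":0,"az":0,"gripper":1}

```text
clock: 15.82
eef_pos: [515.3, 20.2, 133.2]
eef_rot: [3.141, 0.385, 3.097]
wrist_force: [0.5, -0.5, -2.1]
finger_gap: 38.9
finger_force: 40.0
```

>>> jog_arm:
  commands:
    - {"dx":0,"dy":0,"dz":0,"ax":0,"ay":0.9,"az":0,"gripper":1}
    - {"dx":0,"dy":0,"dz":0,"ax":0,"ay":1,"az":0,"gripper":1}
    - {"dx":0,"dy":0,"dz":0,"ax":0,"ay":1,"az":0,"gripper":1}
    - {"dx":0,"dy":0,"dz":0,"ax":0,"ay":1,"az":0,"gripper":1}
    - {"dx":0,"dy":0,"dz":0,"ax":0,"ay":1,"az":0,"gripper":1}
    - {"dx":0,"dy":0,"dz":0,"ax":0,"ay":1,"az":0,"gripper":1}
    - {"dx":0,"dy":0,"dz":0,"ax":0,"ay":1,"az":0,"gripper":1}
    - {"dx":0,"dy":0,"dz":0,"ax":0,"ay":1,"az":0,"gripper":1}
    - {"dx":0,"dy":0,"dz":0,"ax":0,"ay":0.9,"az":0,"gripper":1}
    - {"dx":0,"dy":0,"dz":0,"ax":0,"ay":0.7,"az":0,"gripper":1}

```text
clock: 17.08
eef_pos: [516.0, 20.1, 131.6]
eef_rot: [3.14, -1.276, 3.099]
wrist_force: [0.0, -0.5, -3.6]
finger_gap: 38.8
finger_force: 40.0
```

```bash
python3 - <<'E'
from go import *
go([518.2,20.2,90],-.048,73.2)
go([518.2,20.2,69],-.048,73.2)
from cell import cams
import cv2
o=[]
for n,b in(("top",(150,150,290,240)),("scene",(200,120,350,270))):
    c=cams.camera(n); im=c["image"][b[1]:b[3],b[0]:b[2],::-1]; o.append(cv2.resize(im,(400,int(400*im.shape[0]/im.shape[1])),interpolation=cv2.INTER_CUBIC))
h=max(i.shape[0] for i in o);o=[cv2.copyMakeBorder(i,0,h-i.shape[0],0,0,0) for i in o]
cv2.imwrite("pics/c.png",np.hstack(o))
E
```

```text
17.07 j [-0.04  1.07  0.91  0.01  2.44 -1.56] p [516.   20.1 131.6] F [ 0.  -0.5 -3.6] gap 38.8 ff 40.0
T [507.7  20.7  86.8]  rot shares [-0.02  0.01  0.01]  shift shares cur frame [-1.01  0.    0.53]  after-rot frame [-1.01  0.    0.52]
17.07 j [-0.04  1.07  0.91  0.01  2.44 -1.56] p [516.   20.1 131.6] F [ 0.  -0.5 -3.6] gap 38.8 ff 40.0
T [507.7  20.7  65.8]  rot shares [-0.02  0.01  0.01]  shift shares cur frame [-1.51  0.    0.68]  after-rot frame [-1.51  0.    0.68]
```

View pics/c.png

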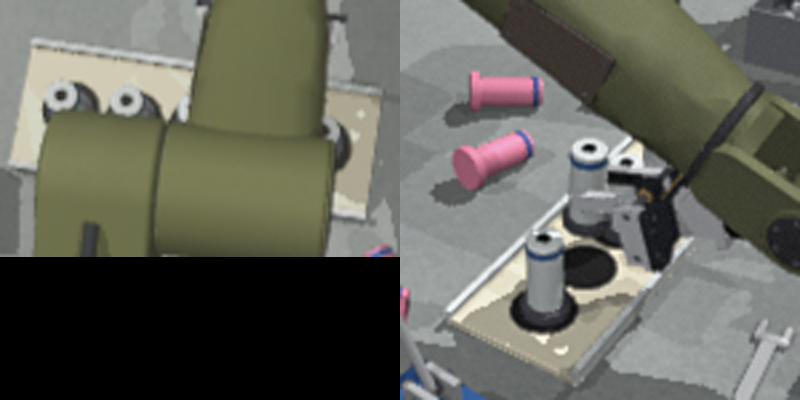

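The second hub is upright in the scene crop at (588,150), and mark 2 is visible empty at (585,267). Now I lower it.

>>> jog_arm:
  commands:
    - {"dx":-0.5,"dy":0,"dz":0.26,"ax":0,"ay":0,"az":0,"gripper":1}
    - {"dx":-0.5,"dy":0,"dz":0.26,"ax":0,"ay":0,"az":0,"gripper":1}
    - {"dx":-0.25,"dy":0,"dz":0.08,"ax":0,"ay":0,"az":0,"gripper":1}
    - {"dx":-0.25,"dy":0,"dz":0.08,"ax":0,"ay":0,"az":0,"gripper":1}
    - {"dx":0,"dy":0,"dz":0,"ax":0,"ay":0,"az":0,"gripper":1}
    - {"dx":0,"dy":0,"dz":0,"ax":0,"ay":0,"az":0,"gripper":1}

```text
clock: 17.92
eef_pos: [507.9, 20.6, 67.3]
eef_rot: [3.14, -1.27, 3.099]
wrist_force: [0.1, -0.2, -3.2]
finger_gap: 39.2
finger_force: 40.0
```

```bash
python3 -c "
from go import *
go([518.2,20.2,66],-.048,73.2)"
```

```text
17.93 j [-0.04  1.14  0.93  0.01  2.34 -1.56] p [507.9  20.6  67.3] F [ 0.1 -0.2 -3.2] gap 39.2 ff 40.0
T [507.7  20.7  62.8]  rot shares [-0.02  0.04  0.01]  shift shares cur frame [-0.11  0.    0.04]  after-rot frame [-0.11  0.    0.04]
```

>>> jog_arm:
  commands:
    - {"dx":-0.06,"dy":0,"dz":0.02,"ax":0,"ay":0.03,"az":0,"gripper":1}
    - {"dx":-0.04,"dy":0,"dz":0.01,"ax":0,"ay":0,"az":0,"gripper":1}
    - {"dx":0,"dy":0,"dz":0,"ax":0,"ay":0,"az":0,"gripper":1}

```text
clock: 18.3
eef_pos: [507.7, 20.6, 62.6]
eef_rot: [3.14, -1.277, 3.099]
wrist_force: [-0.4, 0.0, -4.0]
finger_gap: 39.1
finger_force: 40.0
```

>>> jog_arm:
  commands:
    - {"dx":-0.025,"dy":0,"dz":0.008,"ax":0,"ay":0,"az":0,"gripper":1}
    - {"dx":0,"dy":0,"dz":0,"ax":0,"ay":0,"az":0,"gripper":1}

```text
clock: 18.55
eef_pos: [507.7, 20.6, 61.6]
eef_rot: [3.14, -1.277, 3.099]
wrist_force: [-0.9, 0.4, -3.3]
finger_gap: 39.2
finger_force: 40.0
```

>>> jog_arm:
  commands:
    - {"dx":-0.025,"dy":0,"dz":0.008,"ax":0,"ay":0,"az":0,"gripper":1}
    - {"dx":0,"dy":0,"dz":0,"ax":0,"ay":0,"az":0,"gripper":1}

```text
clock: 18.8
eef_pos: [507.7, 20.6, 60.7]
eef_rot: [3.14, -1.277, 3.099]
wrist_force: [-0.5, -0.4, -2.7]
finger_gap: 39.2
finger_force: 40.0
```

>>> jog_arm:
  commands:
    - {"dx":-0.025,"dy":0,"dz":0.008,"ax":0,"ay":0,"az":0,"gripper":1}
    - {"dx":0,"dy":0,"dz":0,"ax":0,"ay":0,"az":0,"gripper":1}

```text
clock: 19.05
eef_pos: [507.6, 20.5, 60.5]
eef_rot: [3.14, -1.278, 3.099]
wrist_force: [-1.9, -0.7, 6.6]
finger_gap: 38.8
finger_force: 40.0
```

>>> jog_arm:
  commands:
    - {"dx":0,"dy":0,"dz":0,"ax":0,"ay":0,"az":0,"gripper":0.5}
    - {"dx":0,"dy":0,"dz":0,"ax":0,"ay":0,"az":0,"gripper":0.4}
    - {"dx":0,"dy":0,"dz":0,"ax":0,"ay":0,"az":0,"gripper":0.4}
    - {"dx":0.19,"dy":0,"dz":-0.06,"ax":0,"ay":0,"az":0,"gripper":0.4}
    - {"dx":0.6,"dy":0,"dz":-0.2,"ax":0,"ay":0,"az":0,"gripper":0.4}
    - {"dx":0.95,"dy":0,"dz":-0.3,"ax":0,"ay":0,"az":0,"gripper":0.4}
    - {"dx":0.95,"dy":0,"dz":-0.3,"ax":0,"ay":0,"az":0,"gripper":0.4}
    - {"dx":0.95,"dy":0,"dz":-0.3,"ax":0,"ay":0,"az":0,"gripper":0.4}
    - {"dx":0.95,"dy":0,"dz":-0.3,"ax":0,"ay":0,"az":0,"gripper":0.4}
    - {"dx":0.95,"dy":0,"dz":-0.3,"ax":0,"ay":0,"az":0,"gripper":0.4}

```text
clock: 20.3
eef_pos: [510.4, 20.3, 295.4]
eef_rot: [3.14, -1.275, 3.099]
wrist_force: [0.4, 1.0, -0.1]
finger_gap: 56.6
finger_force: 0.0
```

>>> jog_arm:
  commands:
    - {"dx":0,"dy":0,"dz":0,"ax":0,"ay":-1,"az":0,"gripper":0.4}
    - {"dx":0,"dy":0,"dz":0,"ax":0,"ay":-1,"az":0,"gripper":0.4}
    - {"dx":0,"dy":0,"dz":0,"ax":0,"ay":-1,"az":0,"gripper":0.4}
    - {"dx":0,"dy":0,"dz":0,"ax":0,"ay":-1,"az":0,"gripper":0.4}
    - {"dx":0,"dy":0,"dz":0,"ax":0,"ay":-1,"az":0,"gripper":1}
    - {"dx":0,"dy":0,"dz":0,"ax":0,"ay":-1,"az":0,"gripper":1}
    - {"dx":0,"dy":0,"dz":0,"ax":0,"ay":-1,"az":0,"gripper":1}
    - {"dx":0,"dy":0,"dz":0,"ax":0,"ay":-0.3,"az":0,"gripper":1}

```text
clock: 21.3
eef_pos: [509.6, 20.5, 295.1]
eef_rot: [3.141, 0.005, 3.098]
wrist_force: [0.2, -0.2, -0.4]
finger_gap: 19.5
finger_force: 0.0
```

>>> jog_arm:
  commands:
    - {"dx":-0.4,"dy":-0.9,"dz":-0.4,"ax":0,"ay":0,"az":0,"gripper":1}
    - {"dx":-0.4,"dy":-0.9,"dz":-0.4,"ax":0,"ay":0,"az":0,"gripper":1}
    - {"dx":-0.4,"dy":-0.9,"dz":-0.4,"ax":0,"ay":0,"az":0,"gripper":1}
    - {"dx":-0.4,"dy":-0.5,"dz":-0.2,"ax":0,"ay":0,"az":0,"gripper":1}
    - {"dx":0,"dy":0,"dz":0,"ax":0,"ay":0,"az":0,"gripper":1}
    - {"dx":0,"dy":0,"dz":0,"ax":0,"ay":0,"az":0,"gripper":1}

```text
clock: 22.05
eef_pos: [568.5, -109.8, 348.5]
eef_rot: [3.141, -0.002, 3.098]
wrist_force: [-0.3, 0.2, 0.9]
finger_gap: 0.3
finger_force: 0.0
```

```bash
python3 - <<'E'
from cell import manip, cams
from h import *
import cv2
print(manip.read_state()["eef_pos"])
c=cams.camera("wrist");pickle.dump(c,open("w4.pkl","wb"))
im=cv2.rotate(cv2.resize(c["image"][:,:,::-1],None,fx=1.5625,fy=1.5625,interpolation=cv2.INTER_CUBIC),cv2.ROTATE_180)
cv2.imwrite("pics/w4.png",im); print(im.shape)
E
```

```text
[ 568.50710826 -109.75970724  348.53842693]
(600, 800, 3)
```

View pics/w4.png

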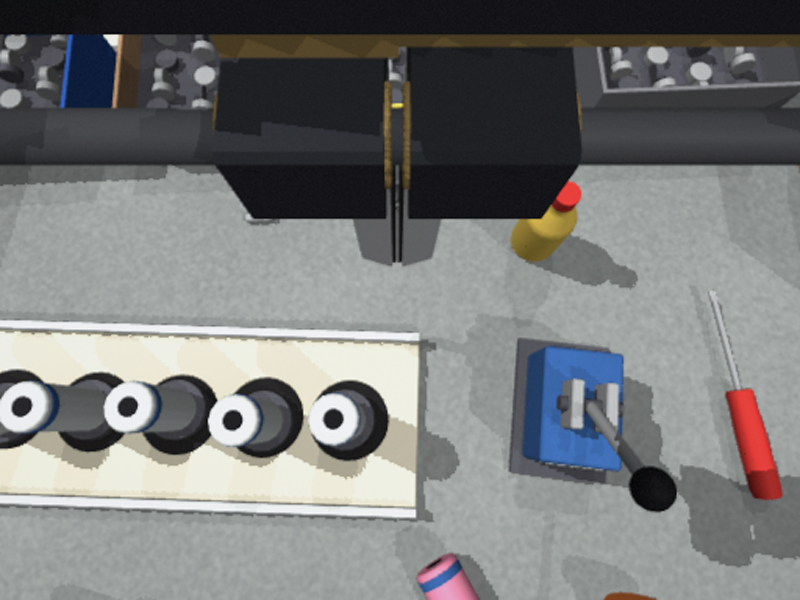

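```bash
python3 - <<'E'
from h import *
w=pickle.load(open("w4.pkl","rb"));t=pickle.load(open("top.pkl","rb"));s=pickle.load(open("scene.pkl","rb"))
px=lambda u,v:((799-u)/1.5625,(599-v)/1.5625)
lc=np.array([519.95,102.34]);d=np.array([.0775,.997])*82
for i,p in((-2,(334,419)),(-1,(233,421)),(0,(128,407)),(1,(21,407))):
    X=onz(w,px(*p),112);print("hub",i,X.round(1),"off",(X[:2]-lc-i*d).round(1))
k=1.5625
X,e=tri([(w,px(653,489)),(t,np.array((508,327))/k),(s,np.array((300,352))/k)]);print("knob",X.round(1),np.round(e,1),onz(w,px(653,489),193).round(1))
print("hinge",onz(w,px(590,405),93).round(1))
a,b=onz(w,px(519,338),5),onz(w,px(511,471),5);print("plate L",a,b,np.linalg.norm(a-b),"yaw",np.arctan2(*(a-b)[[1,0]]))
a,b=onz(w,px(624,354),70),onz(w,px(620,471),70);print("box R",a,b,np.linalg.norm(a-b),"yaw",np.arctan2(*(a-b)[[1,0]]))
E
```

```text
hub -2 [508.1 -57.5 112. ] off [0.8 3.7]
hub -1 [510.1  20.3 112. ] off [-3.5 -0.3]
hub 0 [524.4 101.9 112. ] off [ 4.4 -0.4]
hub 1 [528.1 184.8 112. ] off [1.8 0.7]
knob [ 459.7 -259.1  193.9] [2.9 0.9 0.8] [ 457.5 -257.6  193. ]
hinge [ 510.  -263.2   93. ]
plate L [ 580.67238542 -232.68207733    5.        ] [ 453.32638881 -212.46139897    5.        ] 128.94137693454627 yaw -0.15747070496641663
box R [ 552.65901735 -307.09542773   70.        ] [ 455.56341631 -289.66377067   70.        ] 98.64795188429106 yaw -0.17763848728076165
```

All hub tops are within 5 mm of their mark centres: in w4 they are at (334,419), (233,421), (128,407) and (21,407). The knob is at (653,489), and the counter's +x has a yaw of about -0.165.

>>> jog_arm:
  commands:
    - {"dx":0,"dy":0,"dz":0,"ax":0,"ay":0,"az":0.69,"gripper":1}
    - {"dx":0,"dy":0,"dz":0,"ax":0,"ay":0,"az":0,"gripper":1}

```text
clock: 22.35
eef_pos: [568.8, -109.6, 348.2]
eef_rot: [3.141, -0.002, 2.978]
wrist_force: [1.1, -0.6, 0.0]
finger_gap: 0.3
finger_force: 0.0
```

```bash
python3 -c "
from go import *
go([409,-250,188],-.165,0,tcp=True)"
```

```text
22.35 j [-0.25  0.31  1.2   0.    1.63 -1.66] p [ 568.8 -109.6  348.2] F [ 1.1 -0.6  0. ] gap 0.3 ff 0.0
T [ 409. -250.  188.]  rot shares [ 0.   -0.01  0.01]  shift shares cur frame [ 3.36 -4.11  4.01]  after-rot frame [ 3.36 -4.12  4.  ]
```

>>> jog_arm:
  commands:
    - {"dx":0.84,"dy":-0.82,"dz":0,"ax":0,"ay":0,"az":0,"gripper":1}
    - {"dx":0.84,"dy":-0.82,"dz":0,"ax":0,"ay":0,"az":0,"gripper":1}
    - {"dx":0.84,"dy":-0.82,"dz":0,"ax":0,"ay":0,"az":0,"gripper":1}
    - {"dx":0.84,"dy":-0.82,"dz":0,"ax":0,"ay":0,"az":0,"gripper":1}
    - {"dx":0,"dy":-0.82,"dz":0,"ax":0,"ay":0,"az":0,"gripper":1}
    - {"dx":0,"dy":0,"dz":1,"ax":0,"ay":0,"az":0,"gripper":1}
    - {"dx":0,"dy":0,"dz":1,"ax":0,"ay":0,"az":0,"gripper":1}
    - {"dx":0,"dy":0,"dz":1,"ax":0,"ay":0,"az":0,"gripper":1}
    - {"dx":0,"dy":0,"dz":1,"ax":0,"ay":0,"az":0,"gripper":1}
    - {"dx":0,"dy":0,"dz":0,"ax":0,"ay":0,"az":0,"gripper":1}

```text
clock: 23.6
eef_pos: [408.3, -249.0, 186.5]
eef_rot: [3.139, -0.006, 2.98]
wrist_force: [0.5, 1.1, 0.7]
finger_gap: 0.6
finger_force: 0.0
```

>>> jog_arm:
  commands:
    - {"dx":-0.4,"dy":0,"dz":0,"ax":0,"ay":0,"az":0,"gripper":1}
    - {"dx":-0.4,"dy":0,"dz":0,"ax":0,"ay":0,"az":0,"gripper":1}
    - {"dx":-0.4,"dy":0,"dz":0,"ax":0,"ay":0,"az":0,"gripper":1}

```text
clock: 23.98
eef_pos: [457.3, -258.2, 190.7]
eef_rot: [-3.141, -0.001, 2.979]
wrist_force: [-6.6, 1.3, 5.3]
finger_gap: 0.3
finger_force: 3.0
```

>>> jog_arm:
  commands:
    - {"dx":-0.4,"dy":0,"dz":0,"ax":0,"ay":0,"az":0,"gripper":1}
    - {"dx":-0.4,"dy":0,"dz":0,"ax":0,"ay":0,"az":0,"gripper":1}
    - {"dx":-0.4,"dy":0,"dz":0,"ax":0,"ay":0,"az":0,"gripper":1}
    - {"dx":-0.4,"dy":0,"dz":0,"ax":0,"ay":0,"az":0,"gripper":1}
    - {"dx":-0.2,"dy":0,"dz":0,"ax":0,"ay":0,"az":0,"gripper":1}
    - {"dx":0,"dy":0,"dz":0,"ax":0,"ay":0,"az":0,"gripper":1}

```text
clock: 24.72
eef_pos: [527.4, -269.5, 189.1]
eef_rot: [3.141, -0.004, 2.979]
wrist_force: [-7.6, 0.6, -3.3]
finger_gap: 0.5
finger_force: 3.6
```

>>> jog_arm:
  commands:
    - {"dx":-0.1,"dy":0,"dz":0,"ax":0,"ay":0,"az":0,"gripper":1}
    - {"dx":-0.05,"dy":0,"dz":0,"ax":0,"ay":0,"az":0,"gripper":1}
    - {"dx":0,"dy":0,"dz":0,"ax":0,"ay":0,"az":0,"gripper":1}

```text
clock: 25.1
eef_pos: [532.7, -270.4, 188.7]
eef_rot: [3.141, -0.006, 2.979]
wrist_force: [-8.4, 0.7, -5.7]
finger_gap: 0.7
finger_force: 4.2
```

>>> jog_arm:
  commands:
    - {"dx":-0.07,"dy":0,"dz":0,"ax":0,"ay":0,"az":0,"gripper":1}
    - {"dx":-0.05,"dy":0,"dz":0,"ax":0,"ay":0,"az":0,"gripper":1}
    - {"dx":0,"dy":0,"dz":0,"ax":0,"ay":0,"az":0,"gripper":1}

```text
clock: 25.48
eef_pos: [537.2, -271.1, 188.6]
eef_rot: [3.141, -0.006, 2.979]
wrist_force: [-8.4, 1.7, -6.7]
finger_gap: 0.7
finger_force: 4.7
```

>>> jog_arm:
  commands:
    - {"dx":-0.05,"dy":0,"dz":0,"ax":0,"ay":0,"az":0,"gripper":1}
    - {"dx":0,"dy":0,"dz":0,"ax":0,"ay":0,"az":0,"gripper":1}

```text
clock: 25.72
eef_pos: [539.1, -271.4, 188.5]
eef_rot: [3.141, -0.006, 2.979]
wrist_force: [-9.5, 1.5, -7.0]
finger_gap: 0.1
finger_force: 4.8
```

>>> jog_arm:
  commands:
    - {"dx":-0.05,"dy":0,"dz":0,"ax":0,"ay":0,"az":0,"gripper":1}
    - {"dx":0,"dy":0,"dz":0,"ax":0,"ay":0,"az":0,"gripper":1}

```text
clock: 25.98
eef_pos: [540.2, -271.6, 188.3]
eef_rot: [3.141, -0.009, 2.979]
wrist_force: [-17.3, 2.7, -4.9]
finger_gap: 0.5
finger_force: 8.6
```

>>> jog_arm:
  commands:
    - {"dx":-0.04,"dy":0,"dz":0,"ax":0,"ay":0,"az":0,"gripper":1}
    - {"dx":0,"dy":0,"dz":0,"ax":0,"ay":0,"az":0,"gripper":1}

```text
clock: 26.22
eef_pos: [540.8, -271.7, 188.1]
eef_rot: [3.14, -0.012, 2.978]
wrist_force: [-24.8, 4.5, -2.8]
finger_gap: 0.6
finger_force: 12.8
```

The force jumped at the stop, so I back off.

>>> jog_arm:
  commands:
    - {"dx":0.3,"dy":0,"dz":0,"ax":0,"ay":0,"az":0,"gripper":1}
    - {"dx":0.5,"dy":0,"dz":0,"ax":0,"ay":0,"az":0,"gripper":1}
    - {"dx":0.5,"dy":0,"dz":0,"ax":0,"ay":0,"az":0,"gripper":1}
    - {"dx":0.5,"dy":0,"dz":0,"ax":0,"ay":0,"az":0,"gripper":1}
    - {"dx":0.5,"dy":0,"dz":0,"ax":0,"ay":0,"az":0,"gripper":1}
    - {"dx":0.6,"dy":0,"dz":0,"ax":0,"ay":0,"az":0,"gripper":1}
    - {"dx":0.6,"dy":0,"dz":0,"ax":0,"ay":0,"az":0,"gripper":1}
    - {"dx":0,"dy":0,"dz":-0.8,"ax":0,"ay":0,"az":0,"gripper":1}
    - {"dx":0,"dy":0,"dz":-0.8,"ax":0,"ay":0,"az":0,"gripper":1}
    - {"dx":0,"dy":0,"dz":0,"ax":0,"ay":0,"az":0,"gripper":1}

```text
clock: 27.48
eef_pos: [406.8, -250.0, 256.4]
eef_rot: [-3.139, 0.003, 2.979]
wrist_force: [-0.3, -0.7, -0.3]
finger_gap: 0.1
finger_force: 0.0
```

>>> jog_arm:
  commands:
    - {"dx":0,"dy":0,"dz":-0.8,"ax":0,"ay":0,"az":0,"gripper":1}
    - {"dx":0,"dy":0,"dz":-0.8,"ax":0,"ay":0,"az":0,"gripper":1}
    - {"dx":0,"dy":0,"dz":0,"ax":0,"ay":0,"az":0,"gripper":1}
    - {"dx":0,"dy":0,"dz":0,"ax":0,"ay":0,"az":0,"gripper":1}
    - {"dx":0,"dy":0,"dz":0,"ax":0,"ay":0,"az":0,"gripper":1}
    - {"dx":0,"dy":0,"dz":0,"ax":0,"ay":0,"az":0,"gripper":1}

```text
clock: 28.22
eef_pos: [405.9, -249.5, 315.6]
eef_rot: [3.141, -0.003, 2.977]
wrist_force: [0.6, 0.3, 0.7]
finger_gap: 0.3
finger_force: 0.0
```

```bash
python3 - <<'E'
from cell import cams
import cv2,numpy as np
c=cams.camera("scene"); im=c["image"][:,:,::-1]
cv2.imwrite("pics/end.png",cv2.resize(im[110:330,100:393],(800,600),interpolation=cv2.INTER_CUBIC))
E
```

```text
(no output)
```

View pics/end.png

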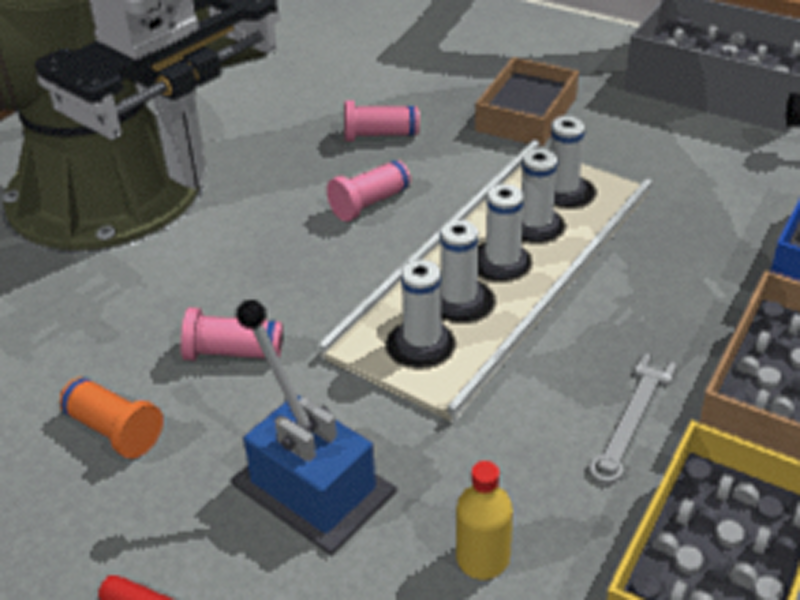

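All five hubs stand on their marks, from (420,275) to (567,128). The lever is back at rest with its knob at (250,313), and the arm is clear.

```bash
python3 -c "
from cell import job
print(job.sign_off())"
```

```text
the job is handed in; nothing more can be done
None
```

I handed the job in at about 28 s; sign-off gave no verdict, but all five hubs stand one per mark, and the lever was pushed to its stop and has come back.

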